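# Fetch the broad gouge from the carver's strut-lidded chest

### The job

Lift the lid of the plywood gouge chest until its gas struts hold it open by themselves, and take the broad-bladed gouge out of the rack without disturbing anything else. Lay it down gently, all of it on the clear part of the sawn board that carries the roughed-out head, then draw the lid down and close it without letting it slam, so that no chips get in.

Things in the scene. Friction and masses are not known exactly. Their poses are not given: they have to be found in the camera images.
- chest: Plywood gouge chest, fixed. Outside 344 mm along its x (the hinge direction) by 224 mm along its y; walls 12 mm, floor 10 mm; hinge wall (+y side) 112 mm high, front wall (-y side) 70 mm, so the shut lid slopes down towards -y. Origin: bench level, centre of its underside; z up. A gas strut 13 mm thick lies along the inside of each end wall, at x = +-150 mm.
- rack_back (a point): Back berth of the stepped rack in the chest, next to the hinge wall, where the broad gouge lies: point on that gouge's axis, 66 mm above the bench (chest frame 0, 48, 66 mm). The gouges lie level along the chest's x, edges to +x, in notches of two 12 mm thick bars at chest x = -97 mm (under the handle) and +68 mm (under the blade); between the bars nothing is under them.
- rack_front (a point): Front berth, where the narrow gouge lies, one step lower: chest frame 0, -30, 48 mm. Either gouge may be shifted up to 15 mm along x from the point where its origin is at chest x = -59 mm.
- lid (a joint): Lid angle, rad: 0 shut, 1.13 fully open (stop). Below about 0.6 (0.5 to 0.7) it falls shut, with up to 4 N at the handle; past that the struts push it to the stop and hold it. Open, it stands 54 degrees above level and hangs over the chest, so a gripper cannot come straight down on the back gouge but has to lean back to the chest's -y side.
- lid_hinge (a point): Middle of the hinge line, on the outer top edge of the chest's +y wall (chest frame 0, 112, 112 mm). The hinge line is parallel to the chest's x.
- lid_bar (a point): Middle of the lid's steel D-handle: 10 mm round bar, 110 mm long, parallel to the hinge, its centre 42 mm off the 8 mm thick, 26 mm high lip on the lid's free edge and 280 mm from the hinge line. Lid shut: 58 mm above the bench, 163 mm from the chest's centre towards -y. Lid open: about 338 mm above the bench. The lid is 12 mm thick; the lip hangs 14 mm below its underside.
- broad_gouge: The gouge to fetch: octagonal ash handle 28 mm across flats, 125 mm long, brass ferrule, shallow-curved steel blade 42 mm wide, 84 mm long, 5 mm thick; 243 mm long in all, about 0.24 kg. Origin on the tool's axis at mid-handle; x to the cutting edge, z up out of the blade's hollow. It balances at the ferrule, 74 mm from the origin.
- broad_gouge_tip (a point): Middle of the broad gouge's cutting edge, on the axis, 180 mm from its origin along +x.
- broad_gouge_butt (a point): Butt end of its handle, on the axis, 62 mm from its origin along -x.
- narrow_gouge: The other gouge in the chest, the same handle but a blade only 12 mm wide; leave it in its place. Origin and axes as for the broad gouge.
- board: Sawn board 320 mm (its x) by 260 mm (its y) by 45 mm thick, fixed to the bench. Origin: bench level, centre of its underside; the top is 45 mm above it. The roughed-out head and the mallet stand on its -y half, one at each end; the +y half is clear.
- head: Roughed-out wooden head standing on the board's -y half, up to about 140 mm across and 125 mm high, 1.6 kg; leave it alone. Origin at the centre of its underside.
- mallet: Carver's mallet with white plastic head 82 mm across, stood on its head on the board, handle up, 235 mm tall; leave it alone. Origin at the centre of its underside.

How it is judged (in metres and radians):
On the way, in this order (a step that is already met when the one before it is completed fails the run):
1. the lid stands open on its struts with the robot off it (value of joint lid above 1.05 rad and contact force between each of the fingers, the arm and chest below 0.3 N), for 0.3 s.
2. the broad gouge is lifted clear of the chest (z of broad_gouge in the frame of chest above 0.13 m and value of joint lid above 0.9 rad), for 0.1 s.
3. the broad gouge lies on the board, let go (contact force between broad_gouge and board above 0.5 N and contact force between the fingers and broad_gouge below 0.1 N and linear speed of broad_gouge below 0.03 m/s), for 0.2 s.
At the end, for the whole second after the job is handed in: The lid is shut (within 0.04 rad); the broad gouge lies still on the board, its edge and its butt both over the board's top (2 mm allowed) and within 30 mm of its surface; the narrow gouge, head and mallet are within 20 mm of where they stood (value of joint lid below 0.04 rad and x of broad_gouge_tip in the frame of board between -0.162 and 0.162 m and y of broad_gouge_tip in the frame of board between -0.132 and 0.132 m and x of broad_gouge_butt in the frame of board between -0.162 and 0.162 m and y of broad_gouge_butt in the frame of board between -0.132 and 0.132 m and z of broad_gouge_tip in the frame of board between 0.04 and 0.075 m and z of broad_gouge_butt in the frame of board below 0.075 m and contact force between broad_gouge and board above 0.5 N and linear speed of broad_gouge below 0.03 m/s and distance of each of narrow_gouge, head, mallet from where it was at the start of the episode below 0.02 m); the robot touches nothing.
It fails at once if the lid slams: it comes down faster than 1.8 rad/s (0.5 m/s at the handle) over the last few centimetres, as when let go of well above the chest (value of joint lid below 0.12 rad and velocity of joint lid below -1.8 rad/s).
It fails at once if the broad gouge is dropped or thrown: out of the fingers and faster than 0.7 m/s (a fall of about 25 mm) (contact force between the fingers and broad_gouge below 0.1 N and linear speed of broad_gouge above 0.7 m/s).
It fails at once if the narrow gouge is disturbed (over 20 mm) (distance of narrow_gouge from where it was at the start of the episode above 0.02 m).
It fails at once if the head or the mallet is knocked (moved over 20 mm) (distance of any of head, mallet from where it was at the start of the episode above 0.02 m).
It also fails if it takes over 64 s, if anything falls off the work surface, if the arm or the gripper's body presses on something with over 40 N, if the wrist force passes 120 N, or if a joint passes its speed limit or range.

### The arm

A 6-joint arm with a two-finger parallel gripper is mounted at the origin on the work surface. World frame = base frame: x ahead of the robot, y to its left, z up, the work surface at z = 0. Lengths are in m, angles in degrees, forces in N, time in s.
With the tool pointing down it reaches from about 0.25 to 0.725 m from the base axis. Payload 9.7 kg.
Tool frame: the origin (TCP) lies at the very end of the fingers, on their centre line; the grasp point (between the pads) lies 19 mm behind it (bot.hold_point_z is the distance from the TCP to the grasp point, in m); z points along the fingers, y is the line along which they close (so a half turn about z gives the same grasp; the last joint's range is limited). The gripper opens to 85 mm and grips with 20 to 120 N. Pads are 22 mm wide; open, the fingers measure 114 mm over their backs; the gripper's body (76 mm by 85 mm) begins 54 mm behind the grasp point. The pads swing forward as they close: fully open they stand 13 mm farther back than shut.
Start: joints at [72.193, 4.979, 10.078, 95.1, 0, 90], TCP at [0.168, 0.524, 0.231] pointing down, gripper open.
Joint ranges: [-179.16, 179.16], [-48.56, 103.87], [-65.8, 70.77], [-126.05, 130.52], [-82.76, 87.17], [-180, 180]. Speed limits (degrees/s): [127.2, 127.2, 147.25, 180, 180, 180].

### API

Orientations are given as [roll, pitch, yaw] about the fixed x, y, z axes, in that order (R = Rz(yaw) Ry(pitch) Rx(roll)).
In Python, from workcell import bot gives the robot as it stands.
- The arm moves only by the tool play_rows, never from a script. Its argument "targets" is a list of rows, each an object with "grip": the closure in counts, from 0 (fully open) to 255 (shut); "linear": the shift along the world's x, y, z in cm, a list of three; "delta_rot": the turn, a rotation vector about the world's x, y, z in rad, a list of three. A call has 1 to 10 rows; each row is the pose to reach, as a shift and turn from the pose commanded when the call began; what a row does not reach only later rows make up. A row lasts 1/10 s, in which the tool goes at most 50 mm and 8.59 degrees, less where a joint would pass 70% of its speed; a pose out of reach is approached as far as the arm can. A call with a gripper value outside its range is refused whole. The fingers move at their own pace and stop on an object; "force" is the grip in N (left out, the last holds). Time passes only in rows, so rows that repeat a pose let the fingers close. It gives the time, the measured TCP pose, the force, the opening and the grip force at its end, in the units of the state.
- bot.get_obs(): the state, without advancing time (a new reading comes with each control period).
- bot.camera(name): name is "side" or "top"; returns a dict with "color" (384x512x3 uint8, red, green, blue), "range_z" (384x512 float32, m along the optical axis (not along the pixel's ray), 0 where there is no reading), "fov_y" (degrees; the focal length in pixels is half the picture's height over the tangent of half this angle, whatever the lens; pixels are square), "cx", "cy" (the principal point, pixels), "dist_coeffs" ([k1, k2, p1, p2, k3] as OpenCV has them; the pictures are not rectified), "world_to_cam" (4x4, takes a point from world to camera coordinates). Camera axes: x right, y up, looking along -z (the intrinsics and any distortion apply to the point x, -y, -z); pixel columns grow to the right and rows downward; lengths in m; the calibration is good to about 2 mm. A picture is of the moment at which its call begins.
- bot.job_done(): hands the job in; it is judged then, once.
Trained networks look in a picture, given as the dict that the camera call returned (one of the last four; its "shot" number tells which), for a name from the list of things; names that differ only in an ending like _2 or _b are one class to them, and where a whole thing is asked for, a point or a joint stands for the part that bears it (a point fixed in the world has none). Each returns a list of dicts, best first, with "conf" (0 to 1); they miss things now and then, are a little off and sometimes report something else, mostly with a low value. They report only what shows in the picture. A call takes as long as a camera call.
- bot.search_frame(picture, target): "box" ([left, top, right, bottom] in pixels, round what is visible of it).
- bot.trace(picture, target): "pixels" (384x512 bool, what is visible of it) and "box" ([left, top, right, bottom] in pixels, round what is visible of it).
- bot.pinpoint(picture, target): "pixel" ([column, row] in pixels: a listed point, or the origin of a listed thing).
The state is a dict: "time": time; "q": joint angles; "qd": joint speeds; "joint_efforts": joint torques, N m; "ee_pos": TCP position; "tcp_rot": TCP orientation; "wrist_force": force on the tool from outside, world axes, zero at the start; "torque": the same for the moment, N m; "opening": finger opening in m; "grasp_force": force on a finger pad.
Only numpy, scipy, OpenCV 4.12 (cv2) and the standard library are available. Lean on these libraries where they do the work, as an engineer would, in place of code of your own. Each camera call takes 0.05 s, during which the arm holds its last target. There are 200 camera calls.

## Working session

There is one attempt and no reset: what is moved stays moved. The work goes in short steps, Python scripts to look and compute and a tool call to move; the robot and the scene stay as the last step left them, time stands still between calls to the robot, and variables do not carry over. Pictures are saved under pics/ and viewed, at most 13 in all, crops included, and the job is handed in when it is done.

Besides the shell and the picture viewer there is one more tool, called after "Call:" as name(argument=value, ...), one argument or row to a line, values as JSON. play_rows: Moves the arm, as the interface text tells. Its arguments: {"type":"object","properties":{"targets":{"type":"array","items":{"type":"object","properties":{"grip":{"type":"number"},"linear":{"type":"array","items":{"type":"number"}},"delta_rot":{"type":"array","items":{"type":"number"}}}}},"force":{"type":"number"}},"required":["targets"]}

```bash
ls; mkdir -p pics
cat > h.py <<'E'
import numpy as np, cv2
from workcell import bot
from scipy.spatial.transform import Rotation as R
def K(p):
    f=p["color"].shape[0]/2/np.tan(np.radians(p["fov_y"])/2)
    return np.array([[f,0,p["cx"]],[0,f,p["cy"]],[0,0,1.]])
def unproj(p,uv,z):
    """pixels Nx2 + range_z -> world"""
    uv=np.asarray(uv,float).reshape(-1,1,2)
    n=cv2.undistortPoints(uv,K(p),np.array(p["dist_coeffs"],float)).reshape(-1,2)
    z=np.asarray(z,float).reshape(-1)
    c=np.c_[n[:,0]*z,-n[:,1]*z,-z,np.ones(len(z))]
    return (np.linalg.inv(p["world_to_cam"])@c.T).T[:,:3]
def cloud(p,mask=None):
    m=p["range_z"]>0
    if mask is not None: m&=mask
    v,u=np.nonzero(m)
    return unproj(p,np.c_[u,v],p["range_z"][v,u])
def atz(p,uv,zw):
    """ray meets plane z=zw"""
    a=unproj(p,[uv],[0.3])[0];b=unproj(p,[uv],[1.])[0]
    return a+(b-a)*(zw-a[2])/(b[2]-a[2])
def proj(p,X):
    c=(p["world_to_cam"]@np.append(X,1))[:3]*[1,-1,-1]
    return cv2.projectPoints(c.reshape(1,1,3),np.zeros(3),np.zeros(3),K(p),np.array(p["dist_coeffs"],float))[0].ravel()
E
python3 - <<'E'
from h import *
o=bot.get_obs();print(o)
for n in("top","side"):
    p=bot.camera(n);cv2.imwrite(f"pics/{n}0.png",p["color"][:,:,::-1])
    print(n,np.linalg.inv(p["world_to_cam"])[:3].round(3).tolist(),p["fov_y"],p["dist_coeffs"])
    for t in("lid_bar","lid_hinge","chest","board","head","mallet"):
        r=bot.pinpoint(p,t)
        if r: 
            u,v=r[0]["pixel"];z=p["range_z"][int(v),int(u)];print(t,r[0]["conf"],(u,v),unproj(p,[[u,v]],[z])[0].round(3))
E
```

```text
pics
{'time': 0.0, 'q': array([ 7.21948531e+01,  5.01119592e+00,  1.00339785e+01,  9.50983217e+01,
       -3.15130160e-04,  8.99993925e+01]), 'qd': array([-0.11143545, -0.004662  ,  0.03618788, -0.05347111, -0.16877498,
        0.13129664]), 'joint_efforts': array([-1.08200406e-03, -5.20381057e+01,  4.64809477e+01,  1.62630365e-02,
       -1.59977408e-04, -2.56623011e-06]), 'ee_pos': array([0.16811279, 0.52344334, 0.23057788]), 'tcp_rot': array([-1.79924461e+02,  3.14328910e-04,  1.62195461e+02]), 'wrist_force': array([-0.12095945,  0.0807706 , -0.28840486]), 'torque': array([-0.05673048,  0.00017724,  0.06382285]), 'grasp_force': 0.0, 'opening': 0.0855640769353933}
top [[-0.002, 0.988, -0.155, 0.407], [-1.0, -0.004, -0.01, -0.032], [-0.011, 0.155, 0.988, 0.951]] 55.262153859556406 [-0.01168616  0.          0.          0.          0.        ]
lid_bar 0.81 (241.0, 199.0) [0.53  0.017 0.   ]
lid_hinge 0.88 (125.1, 203.2) [0.506 0.275 0.123]
chest 0.67 (183.8, 203.6) [0.507 0.146 0.098]
board 0.83 (348.6, 188.2) [ 0.55  -0.254  0.047]
head 0.74 (378.2, 221.7) [ 0.459 -0.287  0.16 ]
mallet 0.81 (379.8, 152.8) [ 0.622 -0.312  0.121]
side [[0.93, 0.208, -0.303, 0.271], [-0.367, 0.49, -0.79, -0.838], [-0.016, 0.846, 0.532, 0.617]] 51.72178000645117 [-0.02519568  0.          0.          0.          0.        ]
lid_bar 0.61 (231.3, 193.9) [0.534 0.058 0.015]
lid_hinge 0.67 (197.9, 135.8) [0.498 0.254 0.117]
chest 0.56 (212.0, 178.7) [0.481 0.052 0.081]
board 0.59 (282.9, 269.0) [ 0.498 -0.364  0.115]
head 0.82 (256.3, 284.4) [ 0.447 -0.362  0.095]
mallet 0.65 (337.5, 268.5) [ 0.611 -0.369  0.08 ]
```

View pics/top0.png

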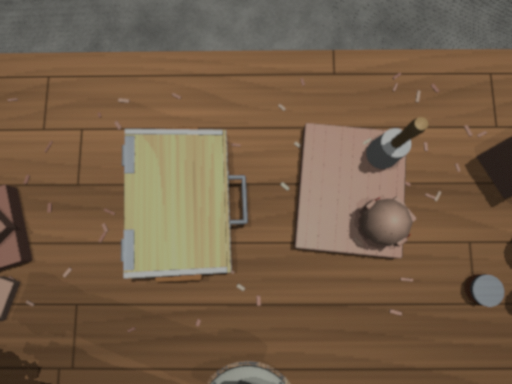

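View pics/side0.png

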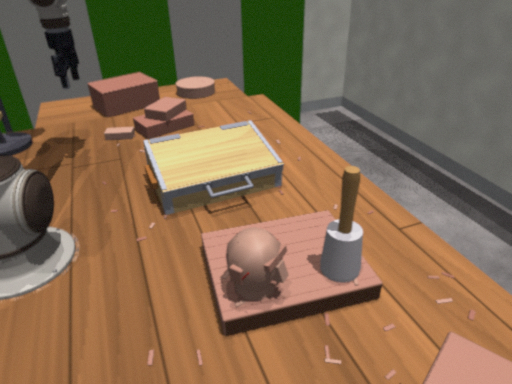

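The top view shows the shut chest (columns 123–231, rows 129–277) with its handle at (241,200). The board is at (297–408, 124–257), with the head at (386,221) and the mallet at (390,150). The board's clear half is the left one, towards the chest.

Run:
```python
from h import *
p=bot.camera("top")
for t in("lid","chest","board"):
    r=bot.trace(p,t)
    if not r: print(t,"none");continue
    m=r[0]["pixels"];c=cloud(p,m);print(t,r[0]["conf"],m.sum(),c.min(0).round(3),c.max(0).round(3))
    if t=="board":
        z=c[:,2];c=c[(abs(z-.045)<.008)]
    else: c=c[(c[:,2]>.06)&(c[:,2]<.14)]
    b=cv2.minAreaRect(c[:,:2].astype(np.float32));print(" rect",b, cv2.boxPoints(b).round(3).tolist())
    A=np.c_[c[:,:2],np.ones(len(c))];s=np.linalg.lstsq(A,c[:,2],rcond=None)[0];print(" plane",s, np.abs(A@s-c[:,2]).mean(), c[:,2].mean())
# bar: points between z .045-.075 just outside the lid
m=np.zeros((384,512),bool);m[165:235,234:256]=1
c=cloud(p,m);c=c[(c[:,2]>.035)&(c[:,2]<.09)];print(len(c),c.min(0),c.max(0))
f=c[c[:,1]<np.percentile(c[:,1],60)];print(f.mean(0),np.polyfit(f[:,0],f[:,1],1))
print([ (r["pixel"],r["conf"],atz(p,r["pixel"],.058).round(4)) for r in bot.pinpoint(p,"lid_bar")])
print([ (r["pixel"],r["conf"],atz(p,r["pixel"],.112).round(4)) for r in bot.pinpoint(p,"lid_hinge")])
```

```text
lid 0.55 15426 [ 0.34   0.001 -0.002] [0.723 0.321 0.129]
 rect ((0.5219842791557312, 0.14076942205429077), (0.35712066292762756, 0.27846506237983704), 1.5046755075454712) [[0.3400000035762787, 0.2750000059604645], [0.34700000286102295, -0.003000000026077032], [0.7039999961853027, 0.006000000052154064], [0.6970000267028809, 0.2849999964237213]]
 plane [-0.00887954  0.1941062   0.07549567] 0.0014697946636869337 0.10210787322394525
chest 0.4 15443 [ 0.341  0.001 -0.003] [0.694 0.326 0.129]
 rect ((0.5178297758102417, 0.14006705582141876), (0.34642741084098816, 0.27712488174438477), 2.0482521057128906) [[0.3400000035762787, 0.2720000147819519], [0.3499999940395355, -0.004999999888241291], [0.6959999799728394, 0.00800000037997961], [0.6859999895095825, 0.2849999964237213]]
 plane [-0.00837044  0.1947629   0.07515985] 0.0014463377363042227 0.10206388335128166
board 0.75 10340 [ 0.38  -0.422 -0.002] [ 0.719 -0.117  0.144]
 rect ((0.5514600276947021, -0.26332172751426697), (0.26285305619239807, 0.3199141323566437), 84.23746490478516) [[0.3790000081062317, -0.3779999911785126], [0.6970000267028809, -0.4099999964237213], [0.7239999771118164, -0.14900000393390656], [0.4059999883174896, -0.11599999666213989]]
 plane [ 0.00044295 -0.00039702  0.04536492] 0.001307365572837087 0.04570177060139425
261 [0.46328932 0.00097298 0.05860068] [0.58176981 0.03062534 0.06933238]
[0.51757768 0.00545667 0.06334678] [ 0.02285016 -0.00637006]
[([241.8, 197.8], 0.67, array([0.5256, 0.0116, 0.058 ]))]
[([126.8, 203.3], 0.59, array([0.5065, 0.2753, 0.112 ]))]
```

```bash
cat >> h.py <<'E'
YAW=2.0
ct=np.array([np.cos(np.radians(YAW)),np.sin(np.radians(YAW)),0]); cy=np.array([-ct[1],ct[0],0])
BAR=np.array([.5225,.0057,.058]); CH=BAR+.163*cy; CH[2]=0
def ch(x,y,z): return CH+x*ct+y*cy+np.array([0,0,z])
def rot(a,yaw=YAW): # lean a deg towards chest -y; tool y along chest y
    return R.from_euler('z',yaw,degrees=True)*R.from_euler('x',a,degrees=True)*R.from_euler('z',180,degrees=True)*R.from_euler('x',180,degrees=True)
def bar(th):
    f=th-np.arctan2(54,275); return ch(0,.112-.2803*np.cos(f),.112+.2803*np.sin(f))
def delta(pos,r,p0=None,r0=None):
    o=bot.get_obs()
    p0=o["ee_pos"] if p0 is None else p0
    r0=R.from_euler('xyz',o["tcp_rot"],degrees=True) if r0 is None else r0
    print("lin cm",((pos-p0)*100).round(2).tolist(),"rv",(r*r0.inv()).as_rotvec().round(3).tolist(),"| abs",pos.round(4).tolist())
def tz(r): return r.as_matrix()[:,2]
E
python3 - <<'E'
from h import *
r=rot(40);t=tz(r);print(t,r.as_matrix()[:,1],ch(0,0,0))
g=BAR+.017*t
delta(g-.12*t,r); delta(g,r)
for th in np.arange(0,1.11,.1): print(round(th,2),((bar(th)-bar(0))*100).round(2).tolist())
E
```

```text
[-0.02243296  0.64239604 -0.76604444] [-0.02673457  0.76557779  0.64278761] [0.51681138 0.1686007  0.        ]
lin cm [35.66, -58.41, -9.44] rv [0.695, -0.096, 0.331] | abs [0.5248, -0.0605, 0.1369]
lin cm [35.39, -50.7, -18.63] rv [0.695, -0.096, 0.331] | abs [0.5221, 0.0166, 0.045]
0.0 [0.0, 0.0, 0.0]
0.1 [0.01, -0.4, 2.77]
0.2 [0.02, -0.52, 5.57]
0.3 [0.01, -0.37, 8.37]
0.4 [-0.0, 0.07, 11.14]
0.5 [-0.03, 0.78, 13.85]
0.6 [-0.06, 1.75, 16.47]
0.7 [-0.1, 2.99, 18.99]
0.8 [-0.16, 4.46, 21.37]
0.9 [-0.22, 6.17, 23.59]
1.0 [-0.28, 8.09, 25.63]
1.1 [-0.36, 10.21, 27.46]
```

Call:
play_rows(
  targets=[
    {"grip": 165, "linear": [35.7, -58.4, 0], "delta_rot": [0.695, -0.096, 0.331]},
    {"grip": 165, "linear": [35.7, -58.4, 0], "delta_rot": [0.695, -0.096, 0.331]},
    {"grip": 165, "linear": [35.7, -58.4, 0], "delta_rot": [0.695, -0.096, 0.331]},
    {"grip": 165, "linear": [35.7, -58.4, 0], "delta_rot": [0.695, -0.096, 0.331]},
    {"grip": 165, "linear": [35.7, -58.4, 0], "delta_rot": [0.695, -0.096, 0.331]},
    {"grip": 165, "linear": [35.7, -58.4, 0], "delta_rot": [0.695, -0.096, 0.331]},
    {"grip": 165, "linear": [35.7, -58.4, 0], "delta_rot": [0.695, -0.096, 0.331]},
    {"grip": 165, "linear": [35.7, -58.4, 0], "delta_rot": [0.695, -0.096, 0.331]},
    {"grip": 165, "linear": [35.7, -58.4, 0], "delta_rot": [0.695, -0.096, 0.331]},
    {"grip": 165, "linear": [35.7, -58.4, 0], "delta_rot": [0.695, -0.096, 0.331]},
  ],
  force=40,
)

```text
time: 2.0
ee_pos: [0.3918, 0.1587, 0.2312]
tcp_rot: [140.0, 0.1, -178.1]
wrist_force: [1.9, 0.8, 0.7]
opening: 0.0302
grasp_force: 0.0
```

Run:
```python
from h import *
r=rot(40);t=tz(r);g=BAR+.017*t
delta(g-.12*t,r)
```

```text
lin cm [13.3, -21.91, -9.43] rv [-0.001, 0.001, 0.001] | abs [0.5248, -0.0605, 0.1369]
```

Call:
play_rows(
  targets=[
    {"grip": 165, "linear": [13.3, -21.9, 0]},
    {"grip": 165, "linear": [13.3, -21.9, 0]},
    {"grip": 165, "linear": [13.3, -21.9, 0]},
    {"grip": 165, "linear": [13.3, -21.9, 0]},
    {"grip": 165, "linear": [13.3, -21.9, -3]},
    {"grip": 165, "linear": [13.3, -21.9, -7]},
    {"grip": 165, "linear": [13.3, -21.9, -9.4]},
    {"grip": 165, "linear": [13.3, -21.9, -9.4]},
    {"grip": 165, "linear": [13.3, -21.9, -9.4]},
  ],
)

```text
validation failed for argument at $.ta...
```

Run:
```python
from h import *
o=bot.get_obs();print(o["ee_pos"],o["tcp_rot"],o["q"].round(1),o["wrist_force"])
p=bot.camera("side");cv2.imwrite("pics/s1.png",p["color"][:,:,::-1])
p=bot.camera("top");cv2.imwrite("pics/t1.png",p["color"][:,:,::-1])
r=rot(40);t=tz(r);delta(BAR+.017*t,r)
```

```text
[0.39176639 0.15865312 0.23121879] [ 1.39958392e+02  5.98615661e-02 -1.78068802e+02] [ -3.5 -15.1 -16.   93.6  39.8  -7.1] [1.90586448 0.83295533 0.6754837 ]
lin cm [12.81, -13.98, -18.41] rv [0.0, -0.004, 0.007] | abs [0.5221, 0.0166, 0.045]
```

View pics/s1.png

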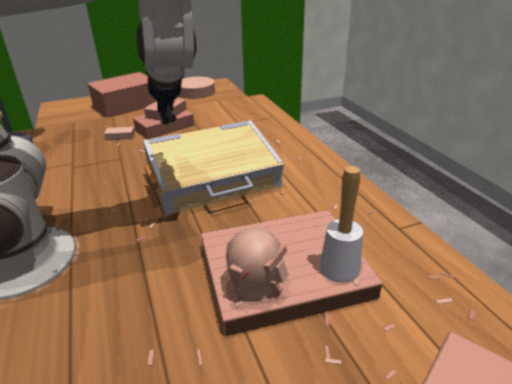

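The move was refused because `delta_rot` was missing, so the arm didn't move. The side view shows the gripper over the chest's left rear at about (168,110), and the scene is unchanged.

Call:
play_rows(
  targets=[
    {"grip": 165, "linear": [13.3, -21.9, 0], "delta_rot": [0, 0, 0]},
    {"grip": 165, "linear": [13.3, -21.9, 0], "delta_rot": [0, 0, 0]},
    {"grip": 165, "linear": [13.3, -21.9, 0], "delta_rot": [0, 0, 0]},
    {"grip": 165, "linear": [13.3, -21.9, 0], "delta_rot": [0, 0, 0]},
    {"grip": 165, "linear": [13.3, -21.9, -3], "delta_rot": [0, 0, 0]},
    {"grip": 165, "linear": [13.3, -21.9, -7], "delta_rot": [0, 0, 0]},
    {"grip": 165, "linear": [13.3, -21.9, -9.4], "delta_rot": [0, 0, 0]},
    {"grip": 165, "linear": [13.3, -21.9, -9.4], "delta_rot": [0, 0, 0]},
    {"grip": 165, "linear": [13.3, -21.9, -9.4], "delta_rot": [0, 0, 0]},
  ],
)

```text
time: 3.0
ee_pos: [0.524, -0.0575, 0.1377]
tcp_rot: [140.0, -0.0, -178.0]
wrist_force: [-0.2, 1.0, 0.4]
opening: 0.0301
grasp_force: 0.0
```

Run:
```python
from h import *
o=bot.get_obs();print(o["ee_pos"],o["tcp_rot"],o["q"].round(1),o["wrist_force"])
r=rot(40);t=tz(r);delta(BAR+.017*t,r)
p=bot.camera("side");cv2.imwrite("pics/s2.png",cv2.resize(p["color"][100:260,120:340,::-1],None,fx=3,fy=3))
# bar from side view depth
m=np.zeros((384,512),bool);m[165:205,195:265]=1
c=cloud(p,m);c=c[(c[:,2]>.04)&(c[:,2]<.075)&(c[:,1]<.02)&(c[:,1]>-.02)];print(len(c),c.mean(0) if len(c) else 0, np.percentile(c,[5,95],axis=0) if len(c) else 0)
print(proj(p,BAR),[r["pixel"] for r in bot.pinpoint(p,"lid_bar")])
```

```text
[ 0.52399444 -0.0575465   0.13765911] [ 1.39981598e+02 -4.16389182e-02 -1.77993423e+02] [-24.4  16.3   4.4  98.6  35.1 -33. ] [-0.22390997  0.99741285  0.44391582]
lin cm [-0.19, 7.42, -9.27] rv [-0.0, -0.001, -0.0] | abs [0.5221, 0.0166, 0.045]
158 [0.50591168 0.0043426  0.06154606] [[ 4.63765089e-01 -4.92888642e-04  5.62867978e-02]
 [ 5.54445478e-01  1.40788752e-02  6.52311119e-02]]
[232.53031199 191.18861284] [[232.4, 192.4]]
```

View pics/s2.png

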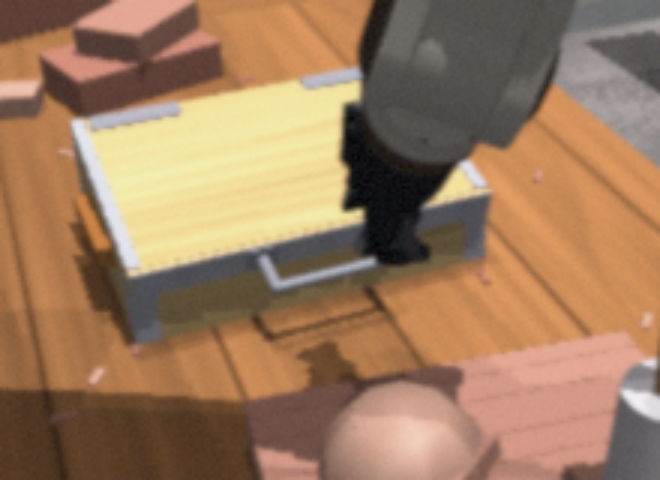

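The crop shows the gripper above and in front of the handle. The bar runs from about (265,265) to (380,262) in the crop, and the predicted bar pixel is within about 1 px of the network's.

Call:
play_rows(
  targets=[
    {"grip": 165, "linear": [0, 3, -3.8], "delta_rot": [0, 0, 0]},
    {"grip": 165, "linear": [-0.1, 5, -6.4], "delta_rot": [0, 0, 0]},
    {"grip": 165, "linear": [-0.2, 6.6, -8.3], "delta_rot": [0, 0, 0]},
    {"grip": 165, "linear": [-0.2, 7.4, -9.3], "delta_rot": [0, 0, 0]},
    {"grip": 165, "linear": [-0.2, 7.4, -9.3], "delta_rot": [0, 0, 0]},
    {"grip": 235, "linear": [-0.2, 7.4, -9.3], "delta_rot": [0, 0, 0]},
    {"grip": 255, "linear": [-0.2, 7.4, -9.3], "delta_rot": [0, 0, 0]},
    {"grip": 255, "linear": [-0.2, 7.4, -9.3], "delta_rot": [0, 0, 0]},
    {"grip": 255, "linear": [-0.2, 7.4, -9.3], "delta_rot": [0, 0, 0]},
  ],
  force=40,
)

```text
time: 4.0
ee_pos: [0.5229, 0.0164, 0.0464]
tcp_rot: [139.8, 0.1, -178.1]
wrist_force: [-2.5, 9.1, 8.5]
opening: 0.0083
grasp_force: 39.3
```

Call:
play_rows(
  targets=[
    {"grip": 255, "linear": [0, -0.2, 1.4], "delta_rot": [0, 0, 0]},
    {"grip": 255, "linear": [0, -0.4, 2.8], "delta_rot": [0, 0, 0]},
    {"grip": 255, "linear": [0, -0.5, 4.2], "delta_rot": [0, 0, 0]},
    {"grip": 255, "linear": [0, -0.5, 5.6], "delta_rot": [0, 0, 0]},
    {"grip": 255, "linear": [0, -0.5, 7.0], "delta_rot": [0, 0, 0]},
    {"grip": 255, "linear": [0, -0.4, 8.4], "delta_rot": [0, 0, 0]},
    {"grip": 255, "linear": [0, -0.1, 10.1], "delta_rot": [0, 0, 0]},
    {"grip": 255, "linear": [0, 0.2, 11.8], "delta_rot": [0, 0, 0]},
    {"grip": 255, "linear": [0, 0.8, 13.8], "delta_rot": [0, 0, 0]},
    {"grip": 255, "linear": [0, 0.8, 13.8], "delta_rot": [0, 0, 0]},
  ],
)

```text
time: 5.0
ee_pos: [0.5228, 0.0228, 0.1857]
tcp_rot: [140.2, 0.2, -178.1]
wrist_force: [-0.7, -11.5, 1.4]
opening: 0.0086
grasp_force: 40.2
```

Run:
```python
from h import *
p=bot.camera("side");cv2.imwrite("pics/s3.png",p["color"][:,:,::-1])
```

```text
(no output)
```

View pics/s3.png

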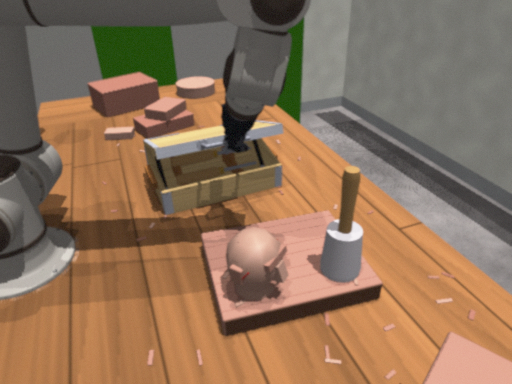

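The lid is about half open. The gripper holds its bar at about (235,147).

Call:
play_rows(
  targets=[
    {"grip": 255, "linear": [0, 0.5, 1.3], "delta_rot": [0, 0, 0]},
    {"grip": 255, "linear": [-0.1, 1.0, 2.6], "delta_rot": [0, 0, 0]},
    {"grip": 255, "linear": [-0.1, 2.2, 5.1], "delta_rot": [0, 0, 0]},
    {"grip": 255, "linear": [-0.1, 3.7, 7.5], "delta_rot": [0, 0, 0]},
    {"grip": 255, "linear": [-0.2, 5.4, 9.7], "delta_rot": [0, 0, 0]},
    {"grip": 255, "linear": [-0.2, 7.3, 11.8], "delta_rot": [0, 0, 0]},
    {"grip": 255, "linear": [-0.3, 8.6, 12.9], "delta_rot": [0, 0, 0]},
    {"grip": 255, "linear": [-0.3, 9.2, 13.4], "delta_rot": [0, 0, 0]},
    {"grip": 165, "linear": [-0.3, 9.4, 13.6], "delta_rot": [0, 0, 0]},
    {"grip": 165, "linear": [-0.3, 9.4, 13.6], "delta_rot": [0, 0, 0]},
  ],
)

```text
time: 6.05
ee_pos: [0.5188, 0.118, 0.3188]
tcp_rot: [140.0, 0.0, -178.0]
wrist_force: [-1.0, 0.7, 1.2]
opening: 0.03
grasp_force: 1.0
```

Call:
play_rows(
  targets=[
    {"grip": 165, "linear": [0, -1.9, 2.3], "delta_rot": [0, 0, 0]},
    {"grip": 165, "linear": [0.1, -3.8, 4.6], "delta_rot": [0, 0, 0]},
    {"grip": 165, "linear": [0.2, -6.4, 7.7], "delta_rot": [0, 0, 0]},
    {"grip": 165, "linear": [-4, -10, 8], "delta_rot": [0, 0, 0]},
    {"grip": 165, "linear": [-9, -10, 8], "delta_rot": [0, 0, 0]},
    {"grip": 165, "linear": [-14, -10, 8], "delta_rot": [0, 0, 0]},
    {"grip": 165, "linear": [-18, -10, 8], "delta_rot": [0, 0, 0]},
    {"grip": 165, "linear": [-18, -10, 8], "delta_rot": [0, 0, 0]},
  ],
)

```text
time: 6.85
ee_pos: [0.3353, 0.018, 0.399]
tcp_rot: [140.1, 0.0, -178.2]
wrist_force: [0.1, 0.3, 1.3]
opening: 0.0301
grasp_force: 0.0
```

Run:
```python
from h import *
for n in("side","top"):
    p=bot.camera(n);cv2.imwrite(f"pics/{n}4.png",p["color"][:,:,::-1])
    for t in("broad_gouge","narrow_gouge","broad_gouge_tip","broad_gouge_butt","lid_bar"):
        r=bot.pinpoint(p,t)
        h=dict(narrow_gouge=.048,lid_bar=.338).get(t,.066)
        for q in r[:1]:
            W=atz(p,q["pixel"],h);d=W-CH;print(n,t,q["conf"],q["pixel"],W.round(4),"chest",(d@ct).round(4),(d@cy).round(4))
p=None
```

```text
side broad_gouge 0.97 [190.6, 157.3] [0.4625 0.2233 0.066 ] chest -0.0524 0.0565
side narrow_gouge 0.87 [198.6, 175.1] [0.4644 0.1405 0.048 ] chest -0.0534 -0.0263
side broad_gouge_tip 0.81 [248.2, 147.2] [0.6455 0.2183 0.066 ] chest 0.1303 0.0452
side broad_gouge_butt 0.58 [170.1, 165.0] [0.396  0.1996 0.066 ] chest -0.1196 0.0352
side lid_bar 0.59 [207.4, 75.7] [0.506  0.1065 0.338 ] chest -0.0129 -0.0617
top broad_gouge 0.34 [182.5, 205.0] [0.5074 0.1556 0.066 ] chest -0.0099 -0.0127
top narrow_gouge 0.61 [194.6, 224.1] [0.462  0.1282 0.048 ] chest -0.0561 -0.0385
top lid_bar 0.55 [171.3, 182.9] [0.5146 0.1181 0.338 ] chest -0.004 -0.0504
```

View pics/side4.png

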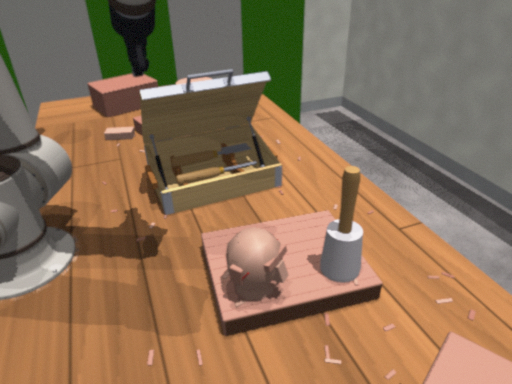

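The lid stands open. The broad gouge is at the back (handle about (180,160), blade (240,150)) with the narrow one in front at (205,172). I'll refine the broad gouge with mask and depth.

Run:
```python
from h import *
p=bot.camera("side")
for t in("broad_gouge","narrow_gouge"):
    r=bot.trace(p,t)
    if not r: print(t,"none");continue
    m=r[0]["pixels"]; print(t,r[0]["conf"],r[0]["box"],m.sum())
    c=cloud(p,m);d=c-CH;L=np.c_[d@ct,d@cy,c[:,2]]
    print(np.percentile(L,[1,5,25,50,75,95,99],axis=0).round(3).tolist())
    for a in np.arange(-.14,.16,.02):
        s=L[(L[:,0]>=a)&(L[:,0]<a+.02)]
        if len(s): print(round(a,2),len(s),np.median(s,axis=0).round(3),s[:,1].min().round(3),s[:,1].max().round(3),s[:,2].max().round(3))
img=cv2.resize(p["color"][120:215,130:300,::-1],None,fx=4,fy=4,interpolation=cv2.INTER_CUBIC);cv2.imwrite("pics/s5.png",img)
for x in(-.12,-.059,.121): print(x,(proj(p,ch(x,.048,.066))-[130,120])*4)
```

```text
broad_gouge 0.9 [172.8, 141.1, 251.7, 168.0] 650
[[-0.11, 0.026, 0.02], [-0.103, 0.03, 0.058], [-0.068, 0.035, 0.067], [-0.023, 0.039, 0.071], [0.053, 0.048, 0.076], [0.112, 0.065, 0.081], [0.126, 0.101, 0.082]]
-0.12 44 [-0.106  0.038  0.072] 0.028 0.054 0.082
-0.1 73 [-0.09   0.036  0.073] 0.023 0.099 0.082
-0.08 75 [-0.07   0.037  0.071] 0.029 0.105 0.082
-0.06 74 [-0.051  0.038  0.072] 0.029 0.102 0.083
-0.04 69 [-0.03   0.037  0.073] 0.031 0.103 0.083
-0.02 65 [-0.011  0.037  0.074] 0.03 0.098 0.081
0.0 44 [0.009 0.038 0.072] 0.032 0.047 0.081
0.02 21 [0.027 0.042 0.069] 0.037 0.048 0.077
0.04 36 [0.051 0.046 0.07 ] 0.024 0.102 0.074
0.06 42 [0.07  0.05  0.071] 0.026 0.07 0.074
0.08 47 [0.09 0.05 0.07] 0.027 0.067 0.074
0.1 40 [0.11  0.051 0.07 ] 0.025 0.069 0.075
0.12 19 [0.124 0.051 0.07 ] 0.026 0.067 0.073
narrow_gouge 0.69 [176.1, 161.6, 257.4, 184.3] 557
[[-0.117, -0.046, 0.037], [-0.11, -0.044, 0.043], [-0.077, -0.041, 0.049], [-0.039, -0.037, 0.054], [0.005, -0.032, 0.059], [0.093, -0.026, 0.063], [0.114, -0.021, 0.064]]
-0.12 63 [-0.109 -0.041  0.055] -0.047 -0.027 0.063
-0.1 70 [-0.089 -0.041  0.056] -0.046 -0.024 0.064
-0.08 70 [-0.07  -0.04   0.056] -0.046 -0.021 0.064
-0.06 72 [-0.05  -0.039  0.056] -0.047 -0.021 0.064
-0.04 64 [-0.03  -0.04   0.056] -0.045 -0.026 0.064
-0.02 62 [-0.01  -0.038  0.056] -0.047 -0.024 0.065
0.0 53 [ 0.009 -0.037  0.054] -0.042 -0.019 0.061
0.02 21 [ 0.03  -0.031  0.052] -0.035 0.015 0.057
0.04 21 [ 0.05  -0.031  0.051] -0.034 0.027 0.053
0.06 20 [ 0.07  -0.029  0.05 ] -0.038 -0.02 0.053
0.08 19 [ 0.09  -0.029  0.051] -0.035 -0.02 0.052
0.1 19 [ 0.11  -0.031  0.051] -0.035 -0.02 0.054
0.12 2 [ 0.12  -0.031  0.051] -0.032 -0.031 0.053
-0.12 [155.98892097 172.48557665]
-0.059 [236.8114865  155.77123315]
0.121 [460.43657734 109.65040387]
```

View pics/s5.png

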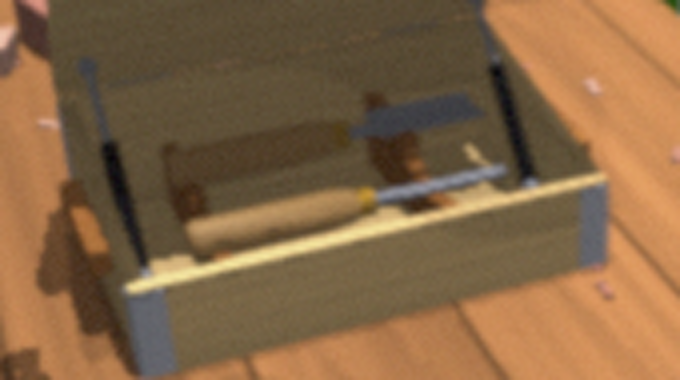

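```bash
cat >> h.py <<'E'
G=ch(0.001,.048,.066)
E
python3 - <<'E'
from h import *
r=rot(45);t=tz(r);g=G+.014*t
delta(g-.33*t,r);print(t)
print(((np.array([.1,.2,.33])[:,None])*t*100).round(2))
b=bot.camera("top"); 
for n in("head","mallet"):
    q=bot.trace(b,n)[0];c=cloud(b,q["pixels"]);c=c[c[:,2]>.055]
    bx=np.array([.5515,-.2633,0]);w=np.radians(-5.75);X=np.array([np.cos(w),np.sin(w),0]);Y=np.array([-X[1],X[0],0])
    d=c-bx;print(n,q["conf"],np.percentile(d@X,[1,99]),np.percentile(d@Y,[1,99]),c[:,2].max())
E
```

```text
lin cm [18.48, -2.46, -10.82] rv [0.087, 0.002, 0.0] | abs [0.5239, -0.0067, 0.2894]
[-0.02467767  0.70667603 -0.70710678]
[[ -0.25   7.07  -7.07]
 [ -0.49  14.13 -14.14]
 [ -0.81  23.32 -23.33]]
head 0.75 [-0.13093884 -0.03173751] [-0.11110622 -0.01044426] 0.636447848598843
mallet 0.65 [0.05731565 0.12362355] [-0.09582051 -0.02868435] 0.28176769348594055
```

Call:
play_rows(
  targets=[
    {"grip": 127, "linear": [4.5, -2.5, -1], "delta_rot": [0.087, 0.002, 0]},
    {"grip": 127, "linear": [9, -2.5, -3], "delta_rot": [0.087, 0.002, 0]},
    {"grip": 127, "linear": [13, -2.5, -5.5], "delta_rot": [0.087, 0.002, 0]},
    {"grip": 127, "linear": [16.5, -2.5, -8], "delta_rot": [0.087, 0.002, 0]},
    {"grip": 127, "linear": [18.5, -2.5, -10.8], "delta_rot": [0.087, 0.002, 0]},
    {"grip": 127, "linear": [18.3, 1, -14.3], "delta_rot": [0.087, 0.002, 0]},
    {"grip": 127, "linear": [18.2, 4.6, -17.9], "delta_rot": [0.087, 0.002, 0]},
    {"grip": 127, "linear": [18.0, 8.1, -21.4], "delta_rot": [0.087, 0.002, 0]},
    {"grip": 127, "linear": [18.0, 10, -23.3], "delta_rot": [0.087, 0.002, 0]},
    {"grip": 127, "linear": [18.0, 10, -23.3], "delta_rot": [0.087, 0.002, 0]},
  ],
)

```text
time: 8.75
ee_pos: [0.5171, 0.1201, 0.1621]
tcp_rot: [135.0, -0.2, -177.9]
wrist_force: [-0.4, -0.7, 0.0]
opening: 0.043
grasp_force: 0.0
```

Run:
```python
from h import *
r=rot(45);t=tz(r);g=G+.014*t
delta(g,r)
p=bot.camera("side");cv2.imwrite("pics/s6.png",cv2.resize(p["color"][60:220,120:320,::-1],None,fx=3,fy=3,interpolation=cv2.INTER_CUBIC))
q=bot.pinpoint(p,"lid_bar");print(q and (q[0]["pixel"],atz(p,q[0]["pixel"],.338)))
```

```text
lin cm [-0.13, 10.64, -10.6] rv [-0.0, -0.004, -0.003] | abs [0.5158, 0.2265, 0.0561]
([208.9, 74.3], array([0.51262624, 0.11658877, 0.338     ]))
```

View pics/s6.png

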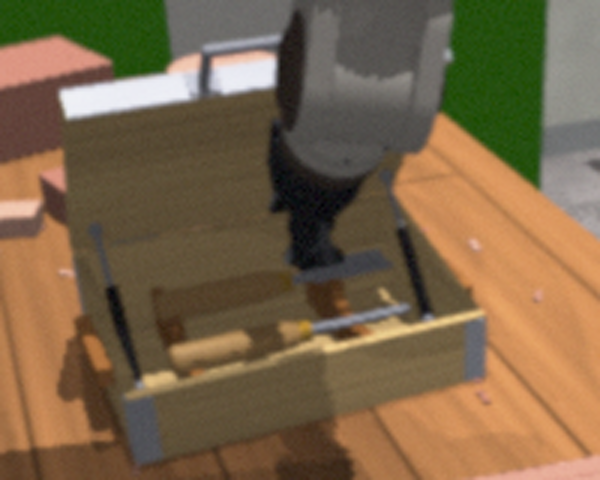

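The gripper leans in clear of the lid, with its fingertips near (315,255) in the crop. The broad gouge below is undisturbed, with its ferrule at (297,277). Going in.

Call:
play_rows(
  targets=[
    {"grip": 127, "linear": [0, 3, -3], "delta_rot": [0, 0, 0]},
    {"grip": 127, "linear": [0, 6, -6], "delta_rot": [0, 0, 0]},
    {"grip": 127, "linear": [-0.1, 8.5, -8.5], "delta_rot": [0, 0, 0]},
    {"grip": 127, "linear": [-0.1, 10, -10], "delta_rot": [0, 0, 0]},
    {"grip": 127, "linear": [-0.1, 10.6, -10.6], "delta_rot": [0, 0, 0]},
    {"grip": 127, "linear": [-0.1, 10.6, -10.6], "delta_rot": [0, 0, 0]},
    {"grip": 127, "linear": [-0.1, 10.6, -10.6], "delta_rot": [0, 0, 0]},
  ],
)

```text
time: 9.55
ee_pos: [0.5208, 0.2238, 0.0626]
tcp_rot: [134.9, 0.4, -178.0]
wrist_force: [0.7, 1.9, 10.7]
opening: 0.0431
grasp_force: 0.0
```

Call:
play_rows(
  targets=[
    {"grip": 150, "linear": [0, 0, 0], "delta_rot": [0, 0, 0]},
    {"grip": 165, "linear": [0, 0, 0], "delta_rot": [0, 0, 0]},
    {"grip": 190, "linear": [0, 0, 0], "delta_rot": [0, 0, 0]},
    {"grip": 230, "linear": [0, 0, 0], "delta_rot": [0, 0, 0]},
    {"grip": 255, "linear": [0, 0, 0], "delta_rot": [0, 0, 0]},
    {"grip": 255, "linear": [0, 0, 0], "delta_rot": [0, 0, 0]},
    {"grip": 255, "linear": [0, 0, 0], "delta_rot": [0, 0, 0]},
  ],
  force=60,
)

```text
time: 10.25
ee_pos: [0.5189, 0.2234, 0.0594]
tcp_rot: [135.0, 0.1, -178.1]
wrist_force: [2.1, -4.7, 6.0]
opening: 0.0265
grasp_force: 58.8
```

Call:
play_rows(
  targets=[
    {"grip": 255, "linear": [0, -0.5, 1.0], "delta_rot": [0, 0, 0]},
    {"grip": 255, "linear": [0, -2, 2.5], "delta_rot": [0, 0, 0]},
    {"grip": 255, "linear": [0, -4, 4.5], "delta_rot": [0, 0, 0]},
    {"grip": 255, "linear": [0, -6, 6.5], "delta_rot": [0, 0, 0]},
    {"grip": 255, "linear": [0, -8, 8.5], "delta_rot": [0, 0, 0]},
    {"grip": 255, "linear": [0, -11, 11.5], "delta_rot": [0, 0, 0]},
    {"grip": 255, "linear": [0, -14, 14.5], "delta_rot": [0, 0, 0]},
    {"grip": 255, "linear": [0, -16, 15], "delta_rot": [0, 0, 0]},
    {"grip": 255, "linear": [0, -18, 15], "delta_rot": [0, 0, 0]},
  ],
)

```text
time: 11.15
ee_pos: [0.5183, 0.0423, 0.2104]
tcp_rot: [135.1, 0.1, -178.0]
wrist_force: [0.6, 0.0, -2.6]
opening: 0.0266
grasp_force: 59.6
```

Run:
```python
from h import *
o=bot.get_obs();print(o["q"].round(1))
p=bot.camera("side");cv2.imwrite("pics/s7.png",p["color"][:,:,::-1])
r=bot.trace(p,"broad_gouge")
if r:
    c=cloud(p,r[0]["pixels"]);print(r[0]["conf"],np.percentile(c,[2,50,98],axis=0).round(3))
for t in("broad_gouge_tip","broad_gouge_butt","broad_gouge"):
    for q in bot.pinpoint(p,t)[:1]:
        u,v=q["pixel"];print(t,q["conf"],(u,v),unproj(p,[[u,v]],[p["range_z"][int(v),int(u)]])[0].round(3))
```

```text
[-16.8  10.    3.3 101.1  42.  -25.7]
0.86 [[0.405 0.017 0.204]
 [0.48  0.025 0.222]
 [0.641 0.06  0.232]]
broad_gouge_tip 0.87 (271.0, 121.2) [0.852 0.52  0.004]
broad_gouge_butt 0.64 (176.7, 142.1) [0.433 0.262 0.105]
broad_gouge 0.68 (200.0, 130.0) [0.459 0.034 0.232]
```

View pics/s7.png

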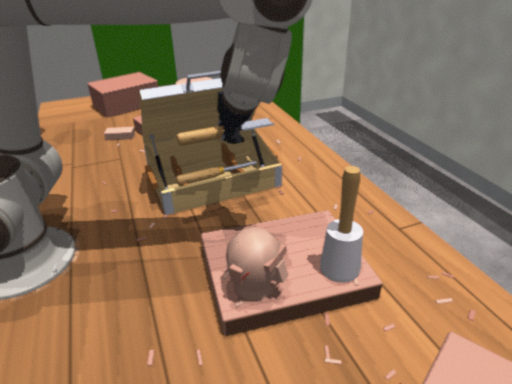

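The gouge is held level. Its handle is at (198,135) and blade at (257,125), well above the chest; the lid is still open and the narrow gouge is in place.

```bash
cat >> h.py <<'E'
BO=np.array([.5515,-.2633,0]);w=np.radians(-5.75);BX=np.array([np.cos(w),np.sin(w),0]);BY=np.array([-BX[1],BX[0],0])
E
python3 - <<'E'
from h import *
r=rot(0,-5.75); P=BO-.005*BX+.072*BY
P[2]=.21; delta(P,r)
P[2]=.053; delta(P,r)
E
```

```text
lin cm [3.58, -23.52, 0.14] rv [-0.786, 0.026, -0.128] | abs [0.5537, -0.1912, 0.21]
lin cm [3.58, -23.52, -15.56] rv [-0.786, 0.026, -0.128] | abs [0.5537, -0.1912, 0.053]
```

Call:
play_rows(
  targets=[
    {"grip": 255, "linear": [0.5, -2, 1], "delta_rot": [-0.08, 0.003, -0.013]},
    {"grip": 255, "linear": [1, -5, 1], "delta_rot": [-0.2, 0.006, -0.03]},
    {"grip": 255, "linear": [1.5, -9, 1], "delta_rot": [-0.3, 0.01, -0.05]},
    {"grip": 255, "linear": [2, -13, 1], "delta_rot": [-0.41, 0.014, -0.07]},
    {"grip": 255, "linear": [2.5, -17, 1], "delta_rot": [-0.52, 0.018, -0.09]},
    {"grip": 255, "linear": [3, -20.5, 0], "delta_rot": [-0.63, 0.022, -0.11]},
    {"grip": 255, "linear": [3.6, -23, -2], "delta_rot": [-0.74, 0.025, -0.12]},
    {"grip": 255, "linear": [3.6, -23.5, -4], "delta_rot": [-0.786, 0.026, -0.128]},
    {"grip": 255, "linear": [3.6, -23.5, -6], "delta_rot": [-0.786, 0.026, -0.128]},
    {"grip": 255, "linear": [3.6, -23.5, -6], "delta_rot": [-0.786, 0.026, -0.128]},
  ],
)

```text
time: 12.4
ee_pos: [0.5528, -0.1894, 0.1459]
tcp_rot: [179.9, -0.2, 174.3]
wrist_force: [-0.1, -0.7, -2.4]
opening: 0.0263
grasp_force: 59.5
```

Run:
```python
from h import *
o=bot.get_obs();print(o["ee_pos"],o["q"].round(1),o["wrist_force"])
for n in ("side","top"):
  p=bot.camera(n)
  if n=="side":cv2.imwrite("pics/s8.png",p["color"][:,:,::-1])
  r=bot.trace(p,"broad_gouge")
  if r:
    c=cloud(p,r[0]["pixels"]);d=c-BO;L=np.c_[d@BX,d@BY,c[:,2]];print(n,r[0]["conf"],np.percentile(L,[2,10,50,90,98],axis=0).round(3))
    for a in(-.13,-.1,-.07,.05,.08,.11):
        s=L[(L[:,0]>=a)&(L[:,0]<a+.03)]
        if len(s):print(a,len(s),np.median(s,axis=0).round(3))
r=rot(0,-5.75);P=BO-.005*BX+.072*BY;P[2]=.053;delta(P,r)
```

```text
[ 0.55278193 -0.18935786  0.14588475] [-18.9   9.1   5.1  86.3   0.  -13.3] [-0.07145328 -0.71284213 -2.3874644 ]
side 0.88 [[-0.12   0.059  0.144]
 [-0.108  0.06   0.152]
 [-0.049  0.064  0.164]
 [ 0.082  0.075  0.171]
 [ 0.112  0.081  0.172]]
-0.13 157 [-0.111  0.065  0.163]
-0.1 202 [-0.085  0.063  0.163]
-0.07 199 [-0.055  0.064  0.164]
0.05 74 [0.065 0.064 0.165]
0.08 77 [0.096 0.064 0.166]
0.11 27 [0.116 0.064 0.165]
top 0.83 [[-0.046  0.064  0.148]
 [-0.03   0.069  0.15 ]
 [ 0.086  0.082  0.159]
 [ 0.116  0.089  0.172]
 [ 0.121  0.091  0.175]]
-0.07 21 [-0.046  0.086  0.165]
0.05 77 [0.069 0.085 0.152]
0.08 161 [0.098 0.078 0.157]
0.11 84 [0.117 0.075 0.16 ]
lin cm [-0.08, -0.03, -9.71] rv [0.001, 0.002, -0.001] | abs [0.5537, -0.1912, 0.053]
```

View pics/s8.png

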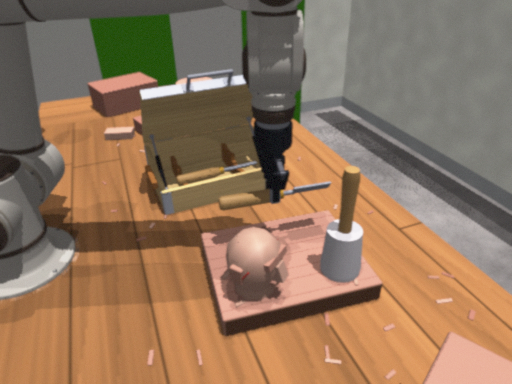

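The gouge hangs level over the board's clear half: handle (245,200), blade (308,188). Head and mallet are clear. Lowering.

Call:
play_rows(
  targets=[
    {"grip": 255, "linear": [0, 0, -2.5], "delta_rot": [0, 0, 0]},
    {"grip": 255, "linear": [0, 0, -5], "delta_rot": [0, 0, 0]},
    {"grip": 255, "linear": [0, 0, -7], "delta_rot": [0, 0, 0]},
    {"grip": 255, "linear": [0, 0, -8.3], "delta_rot": [0, 0, 0]},
    {"grip": 255, "linear": [0, 0, -9], "delta_rot": [0, 0, 0]},
    {"grip": 255, "linear": [0, 0, -9.3], "delta_rot": [0, 0, 0]},
    {"grip": 255, "linear": [0, 0, -9.3], "delta_rot": [0, 0, 0]},
    {"grip": 255, "linear": [0, 0, -9.3], "delta_rot": [0, 0, 0]},
  ],
)

```text
time: 13.4
ee_pos: [0.5546, -0.1913, 0.0568]
tcp_rot: [-179.9, 0.1, 174.3]
wrist_force: [-0.0, -0.2, -2.2]
opening: 0.0262
grasp_force: 59.6
```

Call:
play_rows(
  targets=[
    {"grip": 255, "linear": [0, 0, -0.1], "delta_rot": [0, 0, 0]},
    {"grip": 255, "linear": [0, 0, -0.2], "delta_rot": [0, 0, 0]},
    {"grip": 255, "linear": [0, 0, -0.3], "delta_rot": [0, 0, 0]},
    {"grip": 255, "linear": [0, 0, -0.3], "delta_rot": [0, 0, 0]},
  ],
)

```text
time: 13.8
ee_pos: [0.554, -0.1911, 0.0526]
tcp_rot: [-180.0, -0.0, 174.3]
wrist_force: [-0.4, 0.5, -2.4]
opening: 0.0264
grasp_force: 59.6
```

Call:
play_rows(
  targets=[
    {"grip": 255, "linear": [0, 0, -0.1], "delta_rot": [0, 0, 0]},
    {"grip": 255, "linear": [0, 0, -0.2], "delta_rot": [0, 0, 0]},
    {"grip": 255, "linear": [0, 0, -0.2], "delta_rot": [0, 0, 0]},
    {"grip": 255, "linear": [0, 0, -0.2], "delta_rot": [0, 0, 0]},
  ],
)

```text
time: 14.2
ee_pos: [0.554, -0.1911, 0.0506]
tcp_rot: [-180.0, 0.0, 174.3]
wrist_force: [-1.1, 0.1, -2.8]
opening: 0.0263
grasp_force: 59.6
```

Call:
play_rows(
  targets=[
    {"grip": 255, "linear": [0, 0, -0.1], "delta_rot": [0, 0, 0]},
    {"grip": 255, "linear": [0, 0, -0.2], "delta_rot": [0, 0, 0]},
    {"grip": 255, "linear": [0, 0, -0.2], "delta_rot": [0, 0, 0]},
  ],
)

```text
time: 14.5
ee_pos: [0.5542, -0.1911, 0.0501]
tcp_rot: [-180.0, 0.1, 174.3]
wrist_force: [-5.3, 1.8, 8.5]
opening: 0.0266
grasp_force: 60.7
```

Contact with the board. Releasing and retreating upward.

Call:
play_rows(
  targets=[
    {"grip": 175, "linear": [0, 0, 0], "delta_rot": [0, 0, 0]},
    {"grip": 160, "linear": [0, 0, 0], "delta_rot": [0, 0, 0]},
    {"grip": 140, "linear": [0, 0, 0.1], "delta_rot": [0, 0, 0]},
    {"grip": 110, "linear": [0, 0, 0.2], "delta_rot": [0, 0, 0]},
    {"grip": 100, "linear": [0, 0, 0.3], "delta_rot": [0, 0, 0]},
    {"grip": 100, "linear": [0, 0, 1], "delta_rot": [0, 0, 0]},
    {"grip": 100, "linear": [0, 0, 3], "delta_rot": [0, 0, 0]},
    {"grip": 100, "linear": [0, 0, 6], "delta_rot": [0, 0, 0]},
    {"grip": 100, "linear": [0, 0, 10], "delta_rot": [0, 0, 0]},
    {"grip": 100, "linear": [0, 0, 14], "delta_rot": [0, 0, 0]},
  ],
)

```text
time: 15.5
ee_pos: [0.5537, -0.191, 0.1904]
tcp_rot: [-180.0, -0.0, 174.3]
wrist_force: [0.4, -0.7, 0.4]
opening: 0.0519
grasp_force: 0.0
```

Run:
```python
from h import *
for n in ("side","top"):
  p=bot.camera(n)
  if n=="side":cv2.imwrite("pics/s9.png",p["color"][:,:,::-1])
  r=bot.trace(p,"broad_gouge")
  if r:
    c=cloud(p,r[0]["pixels"]);d=c-BO;L=np.c_[d@BX,d@BY,c[:,2]];print(n,r[0]["conf"],np.percentile(L,[2,50,98],axis=0).round(3).tolist())
  q=bot.pinpoint(p,"lid_bar")
  if q: print(atz(p,q[0]["pixel"],.338).round(4))
print(bar(1.13))
r=rot(40);t=tz(r);print(t);g=bar(1.13)+.017*t
delta(g-.12*t,r);delta(g,r)
```

```text
side 0.69 [[-0.119, 0.058, 0.053], [0.009, 0.065, 0.07], [0.118, 0.079, 0.078]]
[0.5135 0.1077 0.338 ]
top 0.8 [[-0.105, 0.06, 0.049], [-0.009, 0.077, 0.069], [0.123, 0.09, 0.077]]
[0.5163 0.1157 0.338 ]
[0.51870288 0.11443536 0.33771264]
[-0.02243296  0.64239604 -0.76604444]
lin cm [-3.27, 23.92, 22.9] rv [0.698, -0.024, 0.129] | abs [0.521, 0.0483, 0.4166]
lin cm [-3.54, 31.63, 13.7] rv [0.698, -0.024, 0.129] | abs [0.5183, 0.1254, 0.3247]
```

View pics/s9.png

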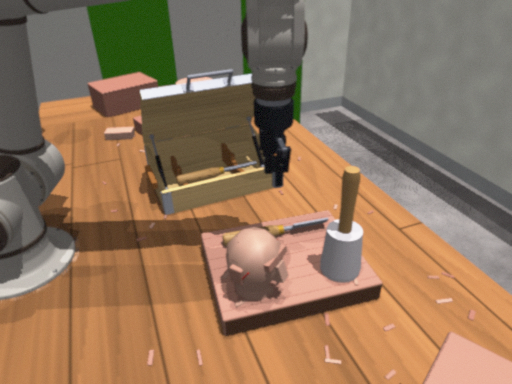

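The gouge lies on the clear half: blade (300,225), handle partly behind the head at (245,235). Depth puts it within ±0.12 m in board x at y≈0.07. Now back to the open lid's bar.

Call:
play_rows(
  targets=[
    {"grip": 165, "linear": [0, 0, 5], "delta_rot": [0, 0, 0]},
    {"grip": 165, "linear": [0, 2, 10], "delta_rot": [0.12, -0.004, 0.02]},
    {"grip": 165, "linear": [-1, 4, 14], "delta_rot": [0.25, -0.008, 0.04]},
    {"grip": 165, "linear": [-1, 7, 18], "delta_rot": [0.37, -0.012, 0.07]},
    {"grip": 165, "linear": [-2, 11, 21], "delta_rot": [0.5, -0.017, 0.09]},
    {"grip": 165, "linear": [-2.5, 15, 23], "delta_rot": [0.62, -0.021, 0.11]},
    {"grip": 165, "linear": [-3, 19.5, 23], "delta_rot": [0.698, -0.024, 0.129]},
    {"grip": 165, "linear": [-3.3, 23.9, 22.9], "delta_rot": [0.698, -0.024, 0.129]},
    {"grip": 165, "linear": [-3.3, 23.9, 22.9], "delta_rot": [0.698, -0.024, 0.129]},
    {"grip": 165, "linear": [-3.3, 23.9, 22.9], "delta_rot": [0.698, -0.024, 0.129]},
  ],
)

```text
time: 16.8
ee_pos: [0.5206, 0.0486, 0.417]
tcp_rot: [140.0, -0.0, -178.0]
wrist_force: [0.3, -0.2, 0.3]
opening: 0.03
grasp_force: 0.0
```

Run:
```python
from h import *
print(bot.get_obs()["q"].round(1))
r=rot(40);t=tz(r);g=bar(1.13)+.018*t
delta(g,r)
```

```text
[-14.3  13.8  33.4 122.9  38.  -20.9]
lin cm [-0.23, 7.74, -9.31] rv [0.001, -0.0, -0.001] | abs [0.5183, 0.126, 0.3239]
```

Call:
play_rows(
  targets=[
    {"grip": 165, "linear": [0, 2.5, -3], "delta_rot": [0, 0, 0]},
    {"grip": 165, "linear": [-0.1, 5, -6], "delta_rot": [0, 0, 0]},
    {"grip": 165, "linear": [-0.2, 7, -8.4], "delta_rot": [0, 0, 0]},
    {"grip": 165, "linear": [-0.2, 7.7, -9.3], "delta_rot": [0, 0, 0]},
    {"grip": 165, "linear": [-0.2, 7.7, -9.3], "delta_rot": [0, 0, 0]},
    {"grip": 200, "linear": [-0.2, 7.7, -9.3], "delta_rot": [0, 0, 0]},
    {"grip": 255, "linear": [-0.2, 7.7, -9.3], "delta_rot": [0, 0, 0]},
    {"grip": 255, "linear": [-0.2, 7.7, -9.3], "delta_rot": [0, 0, 0]},
    {"grip": 255, "linear": [-0.2, 7.7, -9.3], "delta_rot": [0, 0, 0]},
    {"grip": 255, "linear": [-0.2, 7.7, -9.3], "delta_rot": [0, 0, 0]},
  ],
  force=40,
)

```text
time: 17.8
ee_pos: [0.5196, 0.1243, 0.3262]
tcp_rot: [140.0, 0.2, -178.1]
wrist_force: [0.4, -2.8, 6.2]
opening: 0.0088
grasp_force: 39.4
```

Run:
```python
from h import *
for th in (1.1,1.05,1,.95,.9,.85,.8,.7,.6,.5,.45,.4,.3,.2,.15,.1,.05,0): print(th,((bar(th)-bar(1.13))*100).round(1).tolist(),((bar(th)-bar(.5))*100).round(1).tolist())
```

```text
1.1 [0.0, -0.7, -0.5] [-0.3, 9.4, 13.6]
1.05 [0.1, -1.7, -1.4] [-0.3, 8.4, 12.7]
1 [0.1, -2.8, -2.3] [-0.3, 7.3, 11.8]
0.95 [0.1, -3.8, -3.3] [-0.2, 6.3, 10.8]
0.9 [0.2, -4.7, -4.4] [-0.2, 5.4, 9.7]
0.85 [0.2, -5.6, -5.5] [-0.2, 4.5, 8.7]
0.8 [0.2, -6.4, -6.6] [-0.1, 3.7, 7.5]
0.7 [0.3, -7.9, -9.0] [-0.1, 2.2, 5.1]
0.6 [0.3, -9.1, -11.5] [-0.0, 1.0, 2.6]
0.5 [0.4, -10.1, -14.1] [0.0, 0.0, 0.0]
0.45 [0.4, -10.5, -15.5] [0.0, -0.4, -1.3]
0.4 [0.4, -10.8, -16.8] [0.0, -0.7, -2.7]
0.3 [0.4, -11.2, -19.6] [0.0, -1.1, -5.5]
0.2 [0.4, -11.4, -22.4] [0.0, -1.3, -8.3]
0.15 [0.4, -11.4, -23.8] [0.0, -1.3, -9.7]
0.1 [0.4, -11.3, -25.2] [0.0, -1.2, -11.1]
0.05 [0.4, -11.1, -26.6] [0.0, -1.0, -12.5]
0 [0.4, -10.9, -28.0] [0.0, -0.8, -13.8]
```

Call:
play_rows(
  targets=[
    {"grip": 255, "linear": [0, -0.7, -0.5], "delta_rot": [0, 0, 0]},
    {"grip": 255, "linear": [0.1, -1.7, -1.4], "delta_rot": [0, 0, 0]},
    {"grip": 255, "linear": [0.1, -2.8, -2.3], "delta_rot": [0, 0, 0]},
    {"grip": 255, "linear": [0.2, -4.7, -4.4], "delta_rot": [0, 0, 0]},
    {"grip": 255, "linear": [0.2, -6.4, -6.6], "delta_rot": [0, 0, 0]},
    {"grip": 255, "linear": [0.3, -7.9, -9.0], "delta_rot": [0, 0, 0]},
    {"grip": 255, "linear": [0.3, -9.1, -11.5], "delta_rot": [0, 0, 0]},
    {"grip": 255, "linear": [0.4, -10.1, -14.1], "delta_rot": [0, 0, 0]},
    {"grip": 255, "linear": [0.4, -10.1, -14.1], "delta_rot": [0, 0, 0]},
  ],
)

```text
time: 18.7
ee_pos: [0.5234, 0.0218, 0.1796]
tcp_rot: [140.0, -0.0, -178.2]
wrist_force: [6.6, -1.3, -0.7]
opening: 0.0083
grasp_force: 41.2
```

Call:
play_rows(
  targets=[
    {"grip": 255, "linear": [0, -0.4, -1.3], "delta_rot": [0, 0, 0]},
    {"grip": 255, "linear": [0, -0.7, -2.7], "delta_rot": [0, 0, 0]},
    {"grip": 255, "linear": [0, -1.1, -5.5], "delta_rot": [0, 0, 0]},
    {"grip": 255, "linear": [0, -1.3, -8.3], "delta_rot": [0, 0, 0]},
    {"grip": 255, "linear": [0, -1.3, -9.7], "delta_rot": [0, 0, 0]},
    {"grip": 255, "linear": [0, -1.2, -11.1], "delta_rot": [0, 0, 0]},
    {"grip": 255, "linear": [0, -1.0, -12.5], "delta_rot": [0, 0, 0]},
    {"grip": 255, "linear": [0, -0.9, -13.3], "delta_rot": [0, 0, 0]},
    {"grip": 255, "linear": [0, -0.8, -13.9], "delta_rot": [0, 0, 0]},
    {"grip": 255, "linear": [0, -0.8, -13.9], "delta_rot": [0, 0, 0]},
  ],
)

```text
time: 19.7
ee_pos: [0.5242, 0.0157, 0.0473]
tcp_rot: [139.9, 0.3, -178.2]
wrist_force: [-0.7, -1.1, 22.6]
opening: 0.0086
grasp_force: 43.0
```

The wrist reads 22 N upward, so the lid is on its seat. Releasing and backing off.

Call:
play_rows(
  targets=[
    {"grip": 165, "linear": [0, 0, 0.2], "delta_rot": [0, 0, 0]},
    {"grip": 165, "linear": [0, 0, 0.2], "delta_rot": [0, 0, 0]},
    {"grip": 165, "linear": [0, 0, 0.2], "delta_rot": [0, 0, 0]},
    {"grip": 165, "linear": [0, -1.3, 1.6], "delta_rot": [0, 0, 0]},
    {"grip": 165, "linear": [0, -3.2, 3.8], "delta_rot": [0, 0, 0]},
    {"grip": 165, "linear": [0.1, -5.8, 6.9], "delta_rot": [0, 0, 0]},
    {"grip": 165, "linear": [0.2, -7.7, 9.2], "delta_rot": [0, 0, 0]},
    {"grip": 165, "linear": [-2, -7.7, 13], "delta_rot": [0, 0, 0]},
    {"grip": 165, "linear": [-5, -7.7, 17], "delta_rot": [0, 0, 0]},
    {"grip": 165, "linear": [-9, -7.7, 20], "delta_rot": [0, 0, 0]},
  ],
)

```text
time: 20.7
ee_pos: [0.4324, -0.0613, 0.2459]
tcp_rot: [140.1, 0.1, -178.0]
wrist_force: [-0.5, -1.0, 0.0]
opening: 0.0301
grasp_force: 0.0
```

Run:
```python
from h import *
p=bot.camera("side");cv2.imwrite("pics/s10.png",p["color"][:,:,::-1])
r=bot.trace(p,"broad_gouge")
if r:
    c=cloud(p,r[0]["pixels"]);d=c-BO;L=np.c_[d@BX,d@BY,c[:,2]];print(r[0]["conf"],np.percentile(L,[2,50,98],axis=0).round(3).tolist())
q=bot.pinpoint(p,"lid_bar");print(q[0]["pixel"] if q else 0,proj(p,BAR))
for n in("head","mallet"): print(n,bot.pinpoint(p,n)[0]["pixel"])
o=bot.get_obs();print(o["wrist_force"],o["qd"].round(2))
```

```text
0.56 [[-0.119, 0.057, 0.046], [0.011, 0.065, 0.07], [0.118, 0.103, 0.078]]
[230.9, 193.2] [232.53031199 191.18861284]
head [258.0, 283.9]
mallet [338.4, 268.1]
[ 0.83044621 -0.44085162 -0.91540483] [ 0.62  1.62 -0.24 -0.21  0.11  0.07]
```

View pics/s10.png

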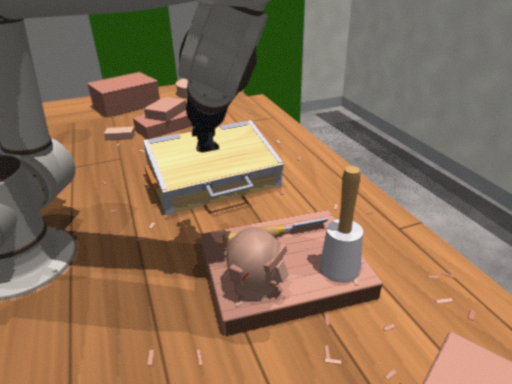

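The lid is shut (bar at (231,193), as at the start). The gouge is on the board at (285,230), and the head and mallet haven't moved. The arm touches nothing.

```bash
python3 -c "
from workcell import bot
print(bot.job_done())"
```

```text
the job is handed in; nothing more can be done
None
```

I handed the job in at about 21 s of the 64 s allowed: in the last picture the broad gouge lies on the clear half of the board, the lid is shut, and the head and mallet are unmoved; the narrow gouge was in its berth when last seen before closing. The hand-in returned no verdict.

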